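Make up the sample hand-in station: cups in run order, cards and stamp in the caddy

TASK

Make up the next batch at the hand-in station: let the three cups roll down the sloped wheel rack one after another, upright, so that the first rests against the stop and each next one rests against the cup before it, with the bare-lidded blank between the two samples with marked lids. Stand the blue card pack in the narrow slot of the wooden caddy and the red stamp upright in the wider well beside it, both down on the bottom. Knock no cup over, and leave the marker and the stapler where they are.

Things in the scene. Friction and masses are not known exactly. Their poses are not given: they have to be found in the camera images.
- sample_cup_1: a handed-in sample: clear lidded plastic cup, the top of its white lid marked by hand in black, with a paper label with a blue band on its side; 58 mm across, 65 mm tall (ribbed screw lid from 51 mm up), about 20 g. Origin: centre of its underside, z up. Loose, stands upright on the desk. Grasp across 56 to 58 mm; interchangeable with sample_cup_2.
- sample_cup_2: the other handed-in sample: clear lidded plastic cup, the top of its white lid marked by hand in black, with a paper label with a blue band on its side; 58 mm across, 65 mm tall (ribbed screw lid from 51 mm up), about 20 g. Origin: centre of its underside, z up. Loose, stands upright on the desk. Grasp across 56 to 58 mm; interchangeable with sample_cup_1.
- blank_cup: the control blank: same clear cup, 58 mm across and 65 mm tall with ribbed screw lid from 51 mm up, but its white lid is bare and it has no paper label; about 20 g. Origin: centre of its underside, z up. Loose, stands upright.
- card_pack: blue and white pack of record cards standing on its long narrow side: 22 mm thick (its x), 90 mm long (its y), 60 mm tall. Origin: centre of its underside, z up. Loose; grasp across the 22 mm.
- stamp: red self-inking stamp with a dark foot, standing upright: 41 mm (its x) by 60 mm (its y), 92 mm tall, 110 g. Origin: centre of its underside, z up. Loose; its printing foot does not move here. It is 40 mm wide in x from about 40 to 65 mm up, which is where to hold it.
- cup_rack: fixed blue rack: lane of free wheels. Origin on the desk below its middle; x level, toward the low end; z up. Wheel tops fall 0.14 rad to +x, from the open end (-0.110, 0, 0.054) to the stop's black buffer (0.100, 0, 0.024). Sides 74 mm apart, rising 19 mm over the wheels; stop 30 mm. A cup let go rolls down by itself, tilted 0.14 rad: 1st ends at (0.073, 0, 0.028), 3rd at (-0.040, 0, 0.044).
- caddy: light wooden desk caddy, fixed: a block 168 mm (x) by 130 mm (y), 26 mm high, with two cork-lined wells 20 mm deep (floor 6 mm above the desk). Origin: centre of its underside, z up. Narrow slot centred at x = -0.043, 38 mm (x) by 106 mm (y), for the card pack; squarer well centred at x = +0.043, 58 mm (x) by 78 mm (y), for the stamp.
- marker: black and white board marker lying on the desk, 138 mm long (its y) and 18 mm thick, not to be moved. Origin: underside, near mid-length.
- stapler: grey and black desk stapler on the desk, 37 x 133 (its y) x 54 mm, not to be moved. Origin: centre of its underside.

How it is judged:
By the outcome, as a careful person would: the job done as asked, in the order asked, and still so for the second after the job is handed in, with the robot touching nothing.
It also fails if it takes over 96 s, if anything falls off the work surface, if the arm or the gripper's body presses on something with over 40 N, if the wrist force passes 120 N, or if a joint passes its speed limit or range.

ROBOT

A 7-joint arm with a two-finger parallel gripper is mounted at the origin on the work surface; the furniture and walls round the work are solid. World frame = base frame: x ahead of the robot, y to its left, z up, the work surface at z = 0. Lengths are in m, angles in rad, forces in N, time in s.
With the tool pointing down it reaches from about 0.4 to 0.85 m from the base axis. Payload 10.4 kg.
Tool frame: the origin (TCP) lies between the finger pads; the fingertips stand 17 mm ahead of it and the grasp point (between the pads) lies 2 mm behind it; z points along the fingers, y is the line along which they close (so a half turn about z gives the same grasp; the last joint's range is limited). The gripper opens to 85 mm and grips with 20 to 120 N. Pads are 22 mm wide; open, the fingers measure 114 mm over their backs; the gripper's body (76 mm by 85 mm) begins 54 mm behind the grasp point. The pads swing forward as they close: fully open they stand 13 mm farther back than shut.
Start: joints at [1.285, 0.332, -0.065, 1.46, 0.022, 1.35, -0.088], TCP at [0.162, -0.604, 0.223] pointing down, gripper open.
Joint ranges: [-2.6, 2.6], [-0.5, 2.12], [-1.47, 1.34], [0.16, 2.42], [-1.27, 4.41], [0.06, 2.06], [-2.6, 2.6]. Speed limits (rad/s): [2.22, 2.22, 2.79, 2.79, 3.14, 3.14, 3.14].

INTERFACE

Orientations are given as a unit quaternion [x, y, z, w].
In Python, from workcell import readout, imaging, manip gives the robot as it stands. The module is installed in compiled form; this text tells all that it offers.
- The arm moves only by the shell command python3 -m crank 'ROWS' [OPENING] [FORCE]. ROWS is JSON, a list of rows, each a list of 4 numbers: the shift along the tool's x, y, z as a fraction of full scale, then the turn about the tool's z as a fraction of full scale. In form: [[x, y, z, yaw], ...]. A call has 1 to 5 rows; each row is the pose to reach, as a shift and turn from the pose commanded when the call began, along the tool's axes at that moment; what a row does not reach only later rows make up. Full scale, the value 1, is 400 mm for a shift and 60 degrees for a turn. A row lasts 1/12 s, in which the tool goes at most 41.7 mm and 7.16 degrees, less where a joint would pass 70% of its speed; a pose out of reach is approached as far as the arm can. A call with a number of a shift or a turn outside -1 to 1 is refused whole. A call with a gripper value outside its range is refused whole. OPENING is the gripper command: -1 is shut, 1 is fully open, values between are in proportion, set as the call begins (- or left out, the last holds). The fingers move at their own pace and stop on an object; FORCE is the grip in N (left out, the last holds). Time passes only in rows, so rows that repeat a pose let the fingers close. It gives the time, the measured TCP pose, the force, the opening and the grip force at its end, in the units of the state.
- readout.get_obs(): the state, without advancing time (a new reading comes with each control period).
- imaging.camera(name): name is "side" or "top"; returns a dict with "color" (400x640x3 uint8, red, green, blue), "fx", "fy", "cx", "cy" (pixels), "k1" (the pictures are not rectified: a ray, as slopes to the right and down, at radius r is drawn at 1 + k1 r^2 times it, then the intrinsics apply), "rvec" (rotation vector, rad) and "tvec" (3), from world to camera coordinates, as OpenCV has them. Camera axes: x right, y down, z forward; pixel columns grow to the right and rows downward; lengths in m; the calibration is good to about 2 mm. A picture is of the moment at which its call begins. There is no depth.
- manip.hand_in(): hands the job in; it is judged then, once.
The state is a dict: "clock": time; "joint_pos": joint angles; "joint_velocities": joint speeds; "tau": joint torques, N m; "position": TCP position; "ee_rot": TCP orientation; "ft_force": force on the tool from outside, world axes, zero at the start; "torque": the same for the moment, N m; "grip_width": opening from 0.0 (shut) to 1.0 (fully open); "grasp_force": force on a finger pad.
Only numpy, scipy, OpenCV 4.12 (cv2) and the standard library are available. Lean on these libraries where they do the work, as an engineer would, in place of code of your own. Each camera call takes 0.05 s, during which the arm holds its last target. There are 200 camera calls.

## Working session

There is one attempt and no reset: what is moved stays moved. The work goes in short steps, Python scripts to look and compute and a shell command to move; the robot and the scene stay as the last step left them, time stands still between calls to the robot, and variables do not carry over. Pictures are saved under pics/ and viewed, at most 17 in all, crops included, and the job is handed in when it is done.

```bash
mkdir -p pics; ls
python3 - <<'E'
from workcell import readout, imaging
import cv2,numpy as np
o=readout.get_obs()
for k,v in o.items(): print(k,np.round(v,3).tolist())
for n in("top","side"):
    c=imaging.camera(n); cv2.imwrite(f"pics/{n}0.png",c["color"][:,:,::-1])
    print(n,{k:np.round(v,4).tolist() for k,v in c.items() if k!="color"})
E
```

```text
pics
clock 0.0
joint_pos [1.285, 0.333, -0.065, 1.461, 0.022, 1.35, -0.089]
joint_velocities [0.0, -0.002, -0.0, -0.003, -0.0, 0.0, -0.001]
tau [0.002, -62.544, 0.05, -39.16, 0.016, 0.01, 0.0]
position [0.162, -0.603, 0.222]
ee_rot [0.991, 0.131, -0.0, -0.001]
ft_force [-0.348, -0.455, 0.085]
torque [0.034, 0.001, -0.03]
grasp_force 0.0
grip_width 1.0
top {'fx': 412.333, 'fy': 412.333, 'cx': 311.236, 'cy': 202.4008, 'k1': -0.0088, 'rvec': [2.2087, -2.153, 0.1112], 'tvec': [0.033, 0.4409, 1.2045]}
side {'fx': 482.8932, 'fy': 482.8932, 'cx': 320.9586, 'cy': 201.21, 'k1': -0.1071, 'rvec': [0.3382, -2.5995, 1.4631], 'tvec': [0.4226, 0.0491, 1.1985]}
```

View pics/top0.png

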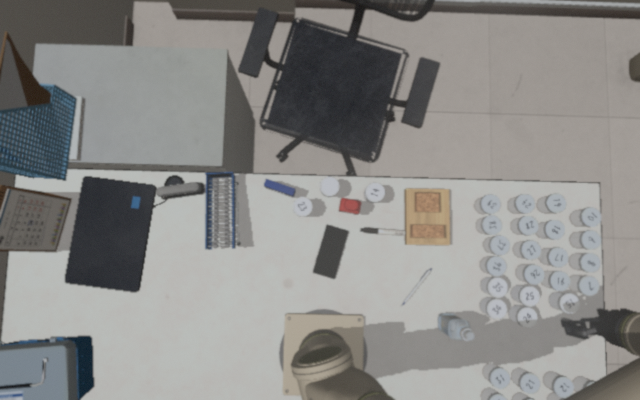

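View pics/side0.png

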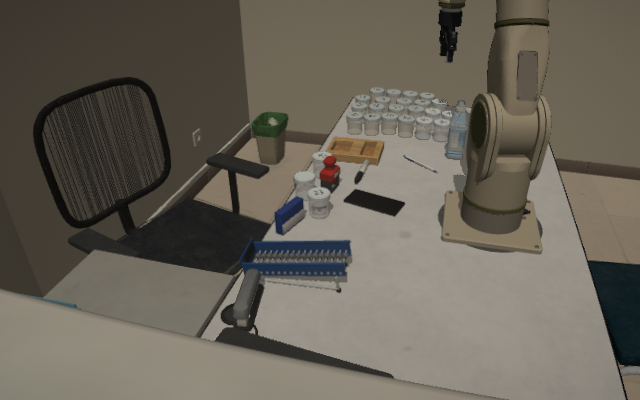

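The top view shows the rack at about (221,210), card pack (280,187), bare cup (330,187), marked cups (303,207) and (375,192), stamp (350,206), caddy (428,217), and marker (382,231). The side view shows the same items. I'll enlarge both.

```bash
python3 - <<'E'
import cv2,numpy as np
a=cv2.imread("pics/top0.png")[170:260,195:460]; b=cv2.imread("pics/side0.png")[135:300,225:395]
cv2.imwrite("pics/ct.png",cv2.resize(a,None,fx=3,fy=3,interpolation=cv2.INTER_CUBIC))
cv2.imwrite("pics/cs.png",cv2.resize(b,None,fx=3.6,fy=3.6,interpolation=cv2.INTER_CUBIC))
E
cat > h.py <<'E'
import numpy as np, cv2
from workcell import readout, imaging
def ray(c,uv):
    K=np.array([[c["fx"],0,c["cx"]],[0,c["fy"],c["cy"]],[0,0,1]]);d=np.array([c["k1"],0,0,0,0])
    n=cv2.undistortPoints(np.array(uv,float).reshape(-1,1,2),K,d)[:,0]
    R=cv2.Rodrigues(np.array(c["rvec"],float))[0]; t=np.array(c["tvec"],float)
    return -R.T@t, np.c_[n,np.ones(len(n))]@R
def at_z(c,uv,z):
    o,r=ray(c,uv); z=np.broadcast_to(z,len(r))
    return o+r*((z-o[2])/r[:,2])[:,None]
def proj(c,p):
    K=np.array([[c["fx"],0,c["cx"]],[0,c["fy"],c["cy"]],[0,0,1]]);d=np.array([c["k1"],0,0,0,0])
    return cv2.projectPoints(np.array(p,float).reshape(-1,1,3),np.array(c["rvec"],float),np.array(c["tvec"],float),K,d)[0][:,0]
E
```

```text
(no output)
```

View pics/ct.png

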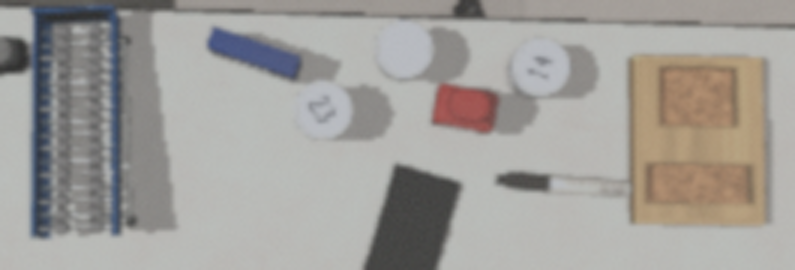

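View pics/cs.png

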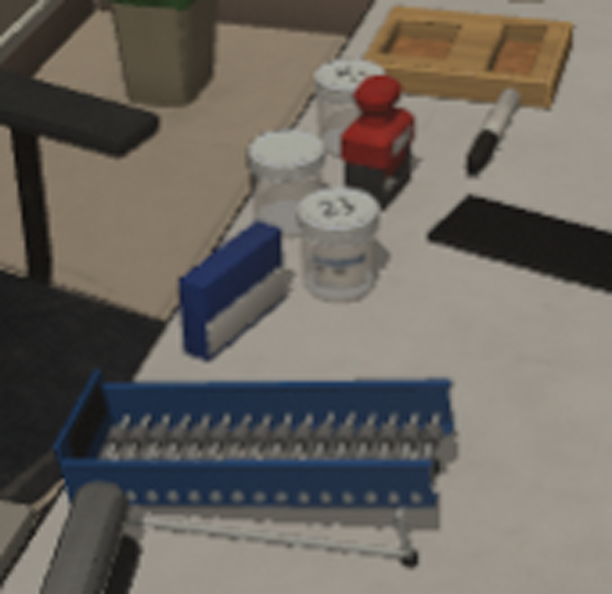

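Zoomed top view: lids at crop (405,49) bare, (325,109) "21", (540,66) "14". The pack runs (213,28)–(298,68), with the stamp around (467,108), the caddy (630..768, 57..223) and the rack (32..120, 10..236). The rack's open end faces the robot and the stop is at the far end.

Run:
```python
from h import *
T=imaging.camera("top");S=imaging.camera("side")
t=lambda p:[(195+(x+.5)/3-.5,170+(y+.5)/3-.5) for x,y in p]
s=lambda p:[(225+(x+.5)/3.6-.5,135+(y+.5)/3.6-.5) for x,y in p]
f=lambda n,a:print(n,np.round(a*1000).astype(int).tolist())
o,r=ray(T,[(311,202)]);f("camT",o);o,r=ray(S,[(311,202)]);f("camS",o)
f("lids T blank,21,14",at_z(T,t([(405,49),(325,109),(540,66)]),.065))
f("lids S",at_z(S,s([(288,152),(338,208),(350,75)]),.065))
f("pack T",at_z(T,t([(213,28),(300,57),(296,78),(208,48)]),.06))
f("pack S top",at_z(S,s([(183,285),(278,225),(205,310)]),.06)); f("pack S bot",at_z(S,s([(205,358),(290,275),(187,345)]),.0))
f("stamp T body z65",at_z(T,t([(438,85),(497,92),(494,131),(433,122)]),.065))
f("stamp knob z92",at_z(T,t([(480,104)]),.092));f("stamp S knob",at_z(S,s([(378,85)]),.09))
f("stamp S bot",at_z(S,s([(345,190),(383,206),(411,178)]),.0))
f("caddy T",at_z(T,t([(630,57),(765,57),(770,223),(630,222)]),.026))
f("slot",at_z(T,t([(646,162),(752,165),(752,204),(646,202)]),.026))
f("well",at_z(T,t([(660,66),(738,66),(738,127),(660,126)]),.026))
f("caddy S",at_z(S,s([(395,8),(574,22),(553,105),(368,68)]),.026))
f("rack open T",at_z(T,t([(32,236),(48,236),(112,234),(120,234)]),.073))
f("rack stop T",at_z(T,t([(34,10),(119,10)]),.05))
f("rack open S",at_z(S,s([(435,462),(452,380)]),.073));f("rack stop S",at_z(S,s([(58,458),(97,375)]),.054))
```

```text
camT [330, 57, 1239]
camS [139, 1074, 667]
lids T blank,21,14 [[484, -7, 65], [425, 68, 65], [472, -137, 65]]
lids S [[480, 6, 65], [423, 76, 65], [470, -129, 65]]
pack T [[501, 178, 60], [475, 93, 60], [454, 97, 60], [481, 182, 60]]
pack S top [[496, 188, 60], [459, 100, 60], [473, 212, 60]]
pack S bot [[487, 182, 0], [461, 69, 0], [503, 171, 0]]
stamp T body z65 [[451, -39, 65], [445, -96, 65], [408, -93, 65], [415, -35, 65]]
stamp knob z92 [[431, -76, 92]]
stamp S knob [[431, -68, 90]]
stamp S bot [[456, -60, 0], [421, -43, 0], [410, -91, 0]]
caddy T [[488, -232, 26], [491, -367, 26], [327, -371, 26], [325, -233, 26]]
slot [[384, -249, 26], [384, -353, 26], [345, -353, 26], [345, -249, 26]]
well [[479, -262, 26], [481, -340, 26], [421, -340, 26], [420, -262, 26]]
caddy S [[488, -353, 26], [324, -362, 26], [316, -193, 26], [480, -224, 26]]
rack open T [[298, 338, 73], [298, 323, 73], [302, 264, 73], [302, 256, 73]]
rack stop T [[515, 352, 50], [517, 270, 50]]
rack open S [[294, 342, 73], [302, 265, 73]]
rack stop S [[507, 369, 54], [516, 288, 54]]
```

```bash
cat > go.py <<'E'
# usage: go.py x y z phi  -> rows fraction for remaining shift (axes at present pose)
import sys; from h import *
from scipy.spatial.transform import Rotation as R
o=readout.get_obs(); r=R.from_quat(o["ee_rot"]); p=np.array(o["position"])
m=r.as_matrix(); phi=np.arctan2(m[1,0],m[0,0])
t=np.array([float(a) for a in sys.argv[1:4]]); d=(t-p)@m
print("t",round(o["clock"],2),"pos",np.round(p,4),"phi",round(phi,3),"grip",np.round([o["grip_width"],o["grasp_force"]],2),"F",np.round(o["ft_force"],1))
print("shift frac",np.round(d/.4,3),"turn frac",round((phi-float(sys.argv[4]))/np.radians(60),3),"rows",round(np.linalg.norm(d)/.0417,1))
E
python3 -m crank '[[0.09,-0.08,0,0.12],[0.17,-0.15,0,0.23],[0.25,-0.22,0,0.34],[0.33,-0.29,0,0.45],[0.375,-0.33,0,0.5]]' 1 30
python3 go.py 0.472 -0.135 0.2 -0.26
```

```text
clock: 0.62
position: [0.2745, -0.4344, 0.2229]
ee_rot: [0.991, -0.132, 0.0, -0.0]
ft_force: [0.4, -0.7, 0.1]
grip_width: 1.001
grasp_force: 0.0
t 0.62 pos [ 0.2745 -0.4344  0.2229] phi -0.266 grip [1. 0.] F [ 0.4 -0.7  0.1]
shift frac [ 0.28  -0.852  0.057] turn frac -0.005 rows 8.6
```

```bash
python3 -m crank '[[0.03,-0.09,0,0],[0.06,-0.18,0,0],[0.09,-0.27,0,0],[0.12,-0.36,0,0],[0.14,-0.43,0.02,0]]' >/dev/null
python3 -m crank '[[0.03,-0.09,0.02,0],[0.06,-0.18,0.03,0],[0.1,-0.3,0.03,0],[0.13,-0.4,0.04,0],[0.14,-0.42,0.04,0]]' >/dev/null
python3 -m crank '[[0,0,0,0],[0,0,0,0]]' >/dev/null
python3 go.py 0.472 -0.135 0.043 -0.26
python3 - <<'E'
from h import *
T=imaging.camera("top");S=imaging.camera("side")
a=T["color"][160:240,300:420,::-1];b=S["color"][100:220,270:390,::-1]
a=cv2.resize(a,(480,320),interpolation=2);b=cv2.resize(b,(320,320),interpolation=2)
cv2.imwrite("pics/a1.png",np.hstack([a,b]))
E
```

```text
t 1.62 pos [ 0.469  -0.1366  0.1987] phi -0.258 grip [1. 0.] F [-0.2 -0.9 -0.4]
shift frac [ 0.006 -0.006  0.389] turn frac 0.002 rows 3.7
```

View pics/a1.png

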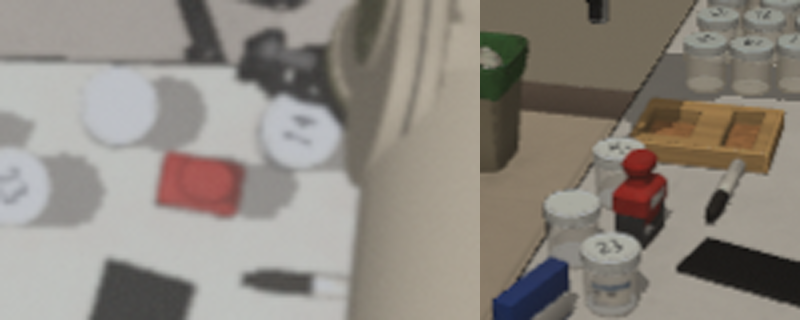

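The top view is partly hidden by the arm, with lid "14" just beside the hand as expected. The side view shows a fingertip at about (314,104). I'll descend and grip.

```bash
python3 - <<'E'
from h import *
S=imaging.camera("side");print(proj(S,[[.469,-.137,.182],[.472,-.136,.065]]))
E
python3 -m crank '[[0.006,-0.006,0.08,0],[0.006,-0.006,0.17,0],[0.006,-0.006,0.26,0],[0.006,-0.006,0.35,0],[0.006,-0.006,0.389,0]]'
python3 -m crank '[[0,0,0,0],[0,0,0,0],[0,0,0,0],[0,0,0,0],[0,0,0,0]]' 0 25
python3 -m crank '[[0,0,0,0],[0,0,0,0],[0,0,0,0]]' 0 25
```

```text
[[322.36010302 115.98008243]
 [321.65641602 154.40682895]]
clock: 2.18
position: [0.4687, -0.1366, 0.0393]
ee_rot: [0.991, -0.131, -0.002, -0.0]
ft_force: [-1.0, 0.1, -0.3]
grip_width: 1.002
grasp_force: 0.0
clock: 2.6
position: [0.4728, -0.1364, 0.0449]
ee_rot: [0.991, -0.13, 0.001, 0.0]
ft_force: [0.6, -0.4, 2.7]
grip_width: 0.641
grasp_force: 26.7
clock: 2.85
position: [0.4731, -0.1363, 0.0448]
ee_rot: [0.992, -0.13, 0.001, 0.001]
ft_force: [0.0, -0.7, 7.1]
grip_width: 0.641
grasp_force: 27.0
```

```bash
python3 -m crank '[[0,0,-0.05,0],[0,0,-0.13,0],[0,0,-0.22,0],[0,0,-0.31,-0.05],[0,0,-0.35,-0.1]]'
python3 -m crank '[[0,0,0,-0.1],[0,0,0,-0.2],[0,0,0,-0.21]]'
python3 go.py 0.335 0.299 0.185 0.07
```

```text
clock: 3.27
position: [0.4734, -0.1359, 0.1883]
ee_rot: [0.997, -0.077, 0.003, 0.001]
ft_force: [1.5, -0.4, -0.7]
grip_width: 0.635
grasp_force: 26.7
clock: 3.52
position: [0.4718, -0.1359, 0.184]
ee_rot: [0.999, 0.034, 0.0, 0.0]
ft_force: [0.3, 0.1, -0.6]
grip_width: 0.642
grasp_force: 26.7
t 3.52 pos [ 0.4718 -0.1359  0.184 ] phi 0.069 grip [ 0.64 26.71] F [ 0.3  0.1 -0.6]
shift frac [-0.267 -1.108 -0.004] turn frac -0.001 rows 10.9
```

```bash
python3 -m crank '[[-0.01,-0.08,0,0],[-0.03,-0.18,0,0],[-0.05,-0.28,0,0],[-0.07,-0.38,0,0],[-0.1,-0.48,0,0]]' >/dev/null
python3 -m crank '[[-0.03,-0.1,0,0],[-0.06,-0.2,0,0],[-0.1,-0.3,0,0],[-0.12,-0.4,0,0],[-0.14,-0.5,0,0]]' >/dev/null
python3 -m crank '[[-0.02,-0.07,0,0],[-0.027,-0.128,0,0],[-0.027,-0.128,0,0],[-0.027,-0.128,0,0]]' >/dev/null
python3 go.py 0.335 0.299 0.105 0.07
python3 - <<'E'
from h import *
T=imaging.camera("top");S=imaging.camera("side")
a=T["color"][160:290,170:330,::-1];b=S["color"][200:310,220:380,::-1]
a=cv2.resize(a,(400,325),interpolation=2);b=cv2.resize(b,(400,275),interpolation=2)
b=cv2.copyMakeBorder(b,0,50,0,0,0)
cv2.imwrite("pics/a2.png",np.hstack([a,b]))
E
```

```text
t 4.68 pos [0.3361 0.3006 0.1831] phi 0.064 grip [ 0.64 26.72] F [ 1.3 -0.1 -0.9]
shift frac [-0.003  0.004  0.195] turn frac -0.006 rows 1.9
```

View pics/a2.png

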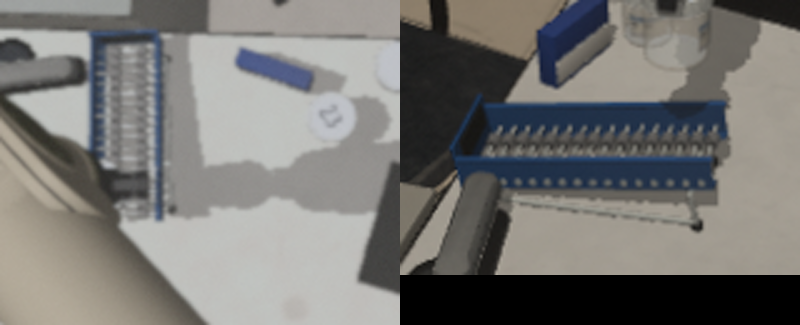

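The top view shows the rack with the dark hand over its near end. The side view shows the held cup above the open end, bottom at about (331,224), and the rack's wall corners clearly. I'll compare these with the model.

Run:
```python
from h import *
from scipy.optimize import least_squares
S=imaging.camera("side");T=imaging.camera("top")
print("cup bottom c/near",proj(S,[[.336,.3006,.140],[.336,.329,.140]]))
# wall-top corners: (x,z) open & stop ends, half width w
obsS=np.array([[350.8,240.8],[346.8,264.8]]); 
loc=lambda w:np.array([[-.11,-w,.073],[-.11,w,.073]])
obsT=np.array([[195+32.5/3-.5,170+236/3-.5],[195+120.5/3-.5,170+234/3-.5],[195+33/3-.5,170+10/3-.5],[195+119.5/3-.5,170+10/3-.5]])
locT=lambda w,e:np.array([[-.11,w,.073],[-.11,-w,.073],[e,w,.052],[e,-w,.052]])
def W(l,p):
    c,s=np.cos(p[2]),np.sin(p[2]); return np.c_[p[0]+c*l[:,0]-s*l[:,1],p[1]+s*l[:,0]+c*l[:,1],l[:,2]]
f=lambda p:(proj(T,W(locT(p[3],p[4]),p))-obsT).ravel()
r=least_squares(f,[.41,.3,.07,.04,.105],x_scale=.01);print("T",np.round(r.x,4),np.round(r.fun,1))
print("S resid",np.round(proj(S,W(loc(r.x[3]),r.x))-obsS,1))
```

```text
cup bottom c/near [[330.08854157 220.30167689]
 [326.46399247 228.16263907]]
T [0.4103 0.3046 0.0623 0.0414 0.1061] [-0.2  0.2 -0.  -0.2  0.3  0.5  0.  -0.5]
S resid [[-0.4 -3.1]
 [-2.8 -3.1]]
```

```bash
python3 -m crank '[[0,0,0.07,0],[0,0,0.14,0],[0,0,0.14,0]]'
python3 - <<'E'
from h import *
T=imaging.camera("top");S=imaging.camera("side")
a=T["color"][165:250,190:260,::-1];b=S["color"][185:285,260:380,::-1]
a=cv2.resize(a,None,fx=4.5,fy=4.5,interpolation=2);b=cv2.resize(b,None,fx=4,fy=4,interpolation=2)
a=a[:380];b=cv2.copyMakeBorder(b[:380],0,max(0,380-len(b)),0,0,0)
print(a.shape,b.shape,proj(S,[[.336,.3006,.08],[.336,.329,.08]]));cv2.imwrite("pics/a3.png",np.hstack([a,b[:380]]))
E
```

```text
clock: 5.13
position: [0.3356, 0.2967, 0.1234]
ee_rot: [1.0, 0.031, -0.002, 0.002]
ft_force: [0.2, -1.0, -1.0]
grip_width: 0.64
grasp_force: 26.9
(380, 315, 3) (380, 480, 3) [[330.12162077 244.79499137]
 [326.61623385 252.9791078 ]]
```

View pics/a3.png

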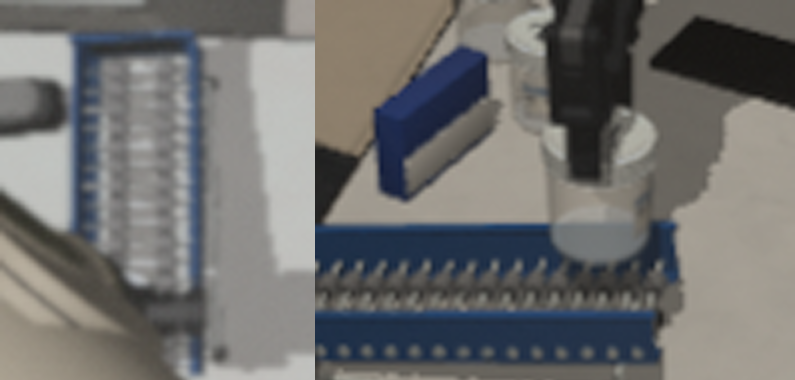

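The top crop shows the hand's right finger edge flush with the right wall, at (205,305) in the crop. The side crop shows the held cup bottom centred over the lane near the open end, at (287,240), matching the prediction. I'll lower and release it.

```bash
python3 -m crank '[[0.017,-0.014,0,0],[0.017,-0.014,0.02,0],[0.017,-0.014,0.04,0],[0.017,-0.014,0.04,0]]'
python3 go.py 0.342 0.303 0.100 0.065
```

```text
clock: 5.57
position: [0.3429, 0.3049, 0.1104]
ee_rot: [0.999, 0.032, -0.001, 0.0]
ft_force: [-0.9, -1.3, -0.3]
grip_width: 0.642
grasp_force: 26.9
t 5.57 pos [0.3429 0.3049 0.1104] phi 0.063 grip [ 0.64 26.86] F [-0.9 -1.3 -0.3]
shift frac [-0.003  0.005  0.026] turn frac -0.001 rows 0.3
```

```bash
python3 -m crank '[[0,0.003,0.012,0],[0,0.003,0.025,0],[0,0.003,0.025,0],[0,0.003,0.025,0]]'
python3 -m crank '[[0,0,0,0],[0,0,0,0],[0,0,0,0],[0,0,0,0],[0,0,0,0]]' 1
python3 -m crank '[[0,0,-0.03,0],[0,0,-0.1,0],[0,0,-0.18,0],[0,0,-0.25,0],[0,0,-0.25,0]]'
python3 - <<'E'
from h import *
T=imaging.camera("top");S=imaging.camera("side")
a=T["color"][165:250,190:260,::-1];b=S["color"][205:285,230:370,::-1]
a=cv2.resize(a,None,fx=4,fy=4,interpolation=2)[:320];b=cv2.resize(b,None,fx=3.7,fy=4,interpolation=2)[:320]
cv2.imwrite("pics/a4.png",np.hstack([a,b]))
E
```

```text
clock: 5.9
position: [0.3432, 0.3042, 0.1011]
ee_rot: [0.999, 0.032, -0.0, 0.0]
ft_force: [-0.8, -0.2, -0.3]
grip_width: 0.642
grasp_force: 26.9
clock: 6.32
position: [0.3435, 0.3045, 0.1014]
ee_rot: [0.999, 0.032, 0.0, -0.0]
ft_force: [0.5, 0.3, -0.0]
grip_width: 0.999
grasp_force: 0.0
clock: 6.73
position: [0.345, 0.3067, 0.2069]
ee_rot: [0.999, 0.032, 0.003, -0.002]
ft_force: [0.6, 0.3, 1.0]
grip_width: 1.001
grasp_force: 0.0
```

View pics/a4.png

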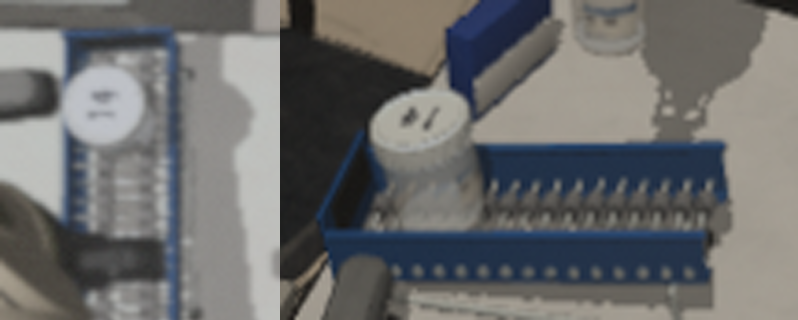

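The cup stands on the wheels, rolling toward the stop with its lid "14" up. Next is the blank.

```bash
python3 go.py 0.482 -0.004 0.2 0.065
python3 -m crank '[[0.04,0.09,0,0],[0.08,0.18,0,0],[0.12,0.28,0,0],[0.16,0.38,0,0],[0.18,0.48,0,0]]' >/dev/null
python3 go.py 0.482 -0.004 0.2 0.065
```

```text
t 6.83 pos [0.344  0.3048 0.2026] phi 0.064 grip [1. 0.] F [ 0.1 -0.2 -0.4]
shift frac [0.295 0.792 0.007] turn frac -0.001 rows 8.1
t 7.25 pos [0.4274 0.1173 0.2006] phi 0.064 grip [1. 0.] F [ 1.5 -0.1  0.1]
shift frac [0.117 0.311 0.001] turn frac -0.001 rows 3.2
```

```bash
python3 -m crank '[[0.04,0.09,0,0],[0.08,0.19,0,0],[0.117,0.28,0,0],[0.117,0.311,0,0],[0.117,0.311,0,0]]' >/dev/null
python3 go.py 0.482 -0.004 0.043 0.065
python3 - <<'E'
from h import *
T=imaging.camera("top");S=imaging.camera("side")
a=T["color"][165:250,190:390,::-1];b=S["color"][130:290,225:385,::-1]
a=cv2.resize(a,None,fx=2.3,fy=2.3,interpolation=2);b=cv2.resize(b,None,fx=2,fy=2,interpolation=2)
a=cv2.copyMakeBorder(a,0,len(b)-len(a),0,0,0)
cv2.imwrite("pics/a5.png",np.hstack([a,b]))
E
```

```text
t 7.67 pos [ 0.4814 -0.0059  0.1998] phi 0.058 grip [1. 0.] F [0.2 0.4 0.9]
shift frac [ 0.003 -0.004  0.392] turn frac -0.007 rows 3.8
```

View pics/a5.png

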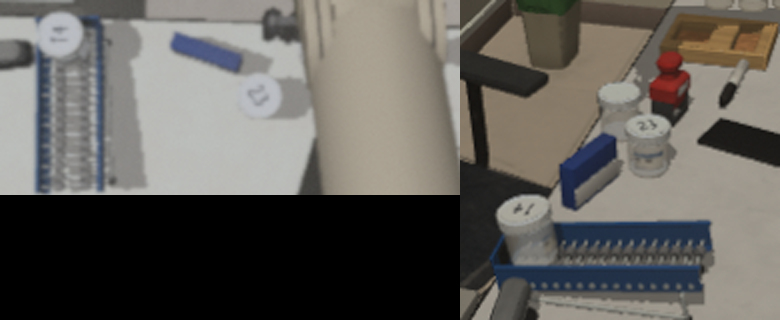

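Cup "14" rests at the stop, lid at top pixel (216,180). The bare-lidded blank stands ahead at side pixel (305,178). Descending on it.

```bash
python3 - <<'E'
from h import *
T=imaging.camera("top");print(proj(T,[[.492,.3097,.092]]),at_z(T,[(216.1,180.2)],.092))
E
python3 -m crank '[[0.002,-0.002,0.08,0],[0.002,-0.002,0.17,0],[0.002,-0.002,0.26,0],[0.002,-0.002,0.35,0],[0.002,-0.002,0.389,0]]'
python3 -m crank '[[0,0,0,0],[0,0,0,0],[0,0,0,0],[0,0,0,0],[0,0,0,0]]' 0 25
python3 -m crank '[[0,0,-0.05,0],[0,0,-0.13,0],[0,0,-0.22,0],[0,0,-0.31,0],[0,0,-0.36,0]]'
python3 go.py 0.343 0.303 0.185 0.065
```

```text
[[217.25803959 179.10122761]] [[0.48881262 0.31279235 0.092     ]]
clock: 8.23
position: [0.4795, 0.0007, 0.0418]
ee_rot: [0.999, 0.033, -0.002, -0.0]
ft_force: [-0.9, -0.2, -0.4]
grip_width: 1.001
grasp_force: 0.0
clock: 8.65
position: [0.4835, -0.0009, 0.0472]
ee_rot: [0.999, 0.032, 0.001, 0.0]
ft_force: [0.3, 0.6, 4.0]
grip_width: 0.64
grasp_force: 26.8
clock: 9.07
position: [0.4838, -0.0007, 0.1945]
ee_rot: [0.999, 0.032, 0.003, 0.001]
ft_force: [1.5, 0.1, 0.4]
grip_width: 0.636
grasp_force: 26.6
t 9.07 pos [ 0.4838 -0.0007  0.1945] phi 0.064 grip [ 0.64 26.65] F [1.5 0.1 0.4]
shift frac [-0.303 -0.78   0.021] turn frac -0.001 rows 8.0
```

```bash
python3 -m crank '[[-0.03,-0.08,0,0],[-0.07,-0.17,0,0],[-0.11,-0.27,0,0],[-0.15,-0.37,0,0],[-0.18,-0.46,0,0]]' >/dev/null
python3 -m crank '[[-0.04,-0.09,0,0],[-0.08,-0.18,0.02,0],[-0.12,-0.27,0.06,0],[-0.123,-0.32,0.12,0],[-0.123,-0.32,0.16,0]]' >/dev/null
python3 -m crank '[[0,0,0,0],[0,0,0,0]]' 
python3 go.py 0.343 0.303 0.102 0.065
```

```text
clock: 10.07
position: [0.3413, 0.3024, 0.1259]
ee_rot: [0.999, 0.032, -0.001, 0.0]
ft_force: [0.9, 0.3, -0.0]
grip_width: 0.639
grasp_force: 26.7
t 10.07 pos [0.3413 0.3024 0.1259] phi 0.064 grip [ 0.64 26.67] F [ 0.9  0.3 -0. ]
shift frac [ 0.004 -0.001  0.06 ] turn frac -0.001 rows 0.6
```

```bash
python3 -m crank '[[0.003,0,0.02,0],[0.003,0,0.04,0],[0.003,0,0.06,0],[0.003,0,0.06,0],[0.003,0,0.06,0]]'
python3 -m crank '[[0,0,0,0],[0,0,0,0],[0,0,0,0],[0,0,0,0],[0,0,0,0]]' 1
python3 -m crank '[[0,0,-0.03,0],[0,0,-0.1,0],[0,0,-0.18,0],[0,0,-0.25,0],[0,0,-0.25,0]]'
python3 go.py 0.424 0.071 0.2 0.065
```

```text
clock: 10.48
position: [0.3427, 0.3023, 0.1014]
ee_rot: [0.999, 0.032, -0.0, 0.0]
ft_force: [0.1, -0.2, -0.3]
grip_width: 0.641
grasp_force: 26.7
clock: 10.9
position: [0.3429, 0.3027, 0.1018]
ee_rot: [0.999, 0.032, 0.0, -0.0]
ft_force: [-0.2, 0.7, -0.1]
grip_width: 0.998
grasp_force: 0.0
clock: 11.32
position: [0.3443, 0.3049, 0.2073]
ee_rot: [0.999, 0.032, 0.003, -0.002]
ft_force: [1.0, 1.0, -0.2]
grip_width: 1.002
grasp_force: 0.0
t 11.32 pos [0.3443 0.3049 0.2073] phi 0.065 grip [1. 0.] F [ 1.   1.  -0.2]
shift frac [0.161 0.597 0.018] turn frac -0.0 rows 5.9
```

```bash
python3 -m crank '[[0.02,0.09,0,0],[0.05,0.19,0,0],[0.08,0.29,0,0],[0.11,0.39,0,0],[0.13,0.47,0,0]]' >/dev/null
python3 -m crank '[[0.02,0.08,0,0],[0.034,0.122,0,0],[0.034,0.122,0,0],[0.034,0.122,0,0]]' >/dev/null
python3 go.py 0.424 0.071 0.044 0.065
python3 - <<'E'
from h import *
T=imaging.camera("top");S=imaging.camera("side")
a=T["color"][165:250,190:390,::-1];b=S["color"][130:290,225:385,::-1]
a=cv2.resize(a,None,fx=2.3,fy=2.3,interpolation=2);b=cv2.resize(b,None,fx=2,fy=2,interpolation=2)
a=cv2.copyMakeBorder(a,0,len(b)-len(a),0,0,0)
cv2.imwrite("pics/a6.png",np.hstack([a,b]))
E
```

```text
t 12.07 pos [0.4234 0.0703 0.202 ] phi 0.062 grip [1. 0.] F [-0.2  0.2 -0.3]
shift frac [ 0.001 -0.002  0.395] turn frac -0.003 rows 3.8
```

View pics/a6.png

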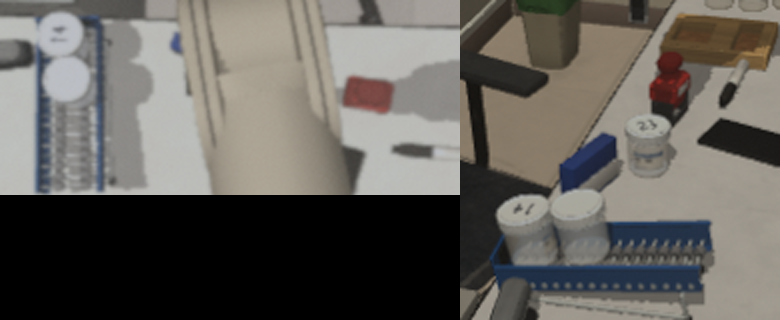

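Cup "14" is at the stop with the blank touching it, both upright. The pack, cup "21" (side px 319,195) and stamp are undisturbed. Next is cup "21".

```bash
python3 -m crank '[[0.001,-0.001,0.08,0],[0.001,-0.001,0.17,0],[0.001,-0.001,0.26,0],[0.001,-0.001,0.35,0],[0.001,-0.001,0.393,0]]'
python3 -m crank '[[0,0,0,0],[0,0,0,0],[0,0,0,0],[0,0,0,0],[0,0,0,0]]' 0 25
python3 -m crank '[[0,0,-0.05,0],[0,0,-0.13,0],[0,0,-0.22,0],[0,0,-0.31,0],[0,0,-0.36,0]]'
python3 go.py 0.341 0.303 0.185 0.065
```

```text
clock: 12.58
position: [0.4213, 0.0721, 0.0413]
ee_rot: [0.999, 0.033, -0.002, -0.0]
ft_force: [-0.9, 0.1, 0.4]
grip_width: 1.003
grasp_force: 0.0
clock: 13.0
position: [0.425, 0.0712, 0.0461]
ee_rot: [0.999, 0.032, 0.002, 0.0]
ft_force: [-0.1, 0.9, 6.6]
grip_width: 0.625
grasp_force: 27.0
clock: 13.42
position: [0.425, 0.0716, 0.193]
ee_rot: [0.999, 0.032, 0.003, 0.0]
ft_force: [0.3, 0.1, -0.3]
grip_width: 0.63
grasp_force: 26.7
t 13.42 pos [0.425  0.0716 0.193 ] phi 0.064 grip [ 0.63 26.74] F [ 0.3  0.1 -0.3]
shift frac [-0.172 -0.591  0.019] turn frac -0.0 rows 5.9
```

```bash
python3 -m crank '[[-0.02,-0.08,0,0],[-0.05,-0.17,0,0],[-0.08,-0.27,0,0],[-0.11,-0.37,0,0],[-0.14,-0.47,0.02,0]]' >/dev/null
python3 -m crank '[[-0.02,-0.08,0.04,0],[-0.031,-0.121,0.09,0],[-0.031,-0.121,0.145,0],[-0.031,-0.121,0.145,0],[-0.031,-0.121,0.145,0]]'
python3 go.py 0.341 0.303 0.101 0.065
```

```text
clock: 14.25
position: [0.3403, 0.3012, 0.1228]
ee_rot: [0.999, 0.032, -0.001, 0.0]
ft_force: [-0.7, -0.6, 1.3]
grip_width: 0.629
grasp_force: 26.7
t 14.25 pos [0.3403 0.3012 0.1228] phi 0.065 grip [ 0.63 26.73] F [-0.7 -0.6  1.3]
shift frac [ 0.002 -0.004  0.055] turn frac -0.0 rows 0.5
```

```bash
python3 -m crank '[[0.001,-0.003,0.02,0],[0.001,-0.003,0.04,0],[0.001,-0.003,0.055,0],[0.001,-0.003,0.055,0],[0.001,-0.003,0.055,0]]'
python3 -m crank '[[0,0,0,0],[0,0,0,0],[0,0,0,0],[0,0,0,0],[0,0,0,0]]' 1
python3 -m crank '[[0,0,-0.03,0],[0,0,-0.1,0],[0,0,-0.18,0],[0,0,-0.25,-0.1],[0,0,-0.25,-0.2]]'
python3 go.py 0.478 0.138 0.2 1.266
```

```text
clock: 14.67
position: [0.3411, 0.3025, 0.1006]
ee_rot: [0.999, 0.032, -0.0, 0.0]
ft_force: [-0.5, 0.1, 0.0]
grip_width: 0.626
grasp_force: 26.7
clock: 15.08
position: [0.3412, 0.3028, 0.1008]
ee_rot: [0.999, 0.032, 0.0, 0.0]
ft_force: [1.1, -0.3, -0.4]
grip_width: 1.005
grasp_force: 0.0
clock: 15.5
position: [0.3424, 0.3051, 0.2062]
ee_rot: [0.99, 0.139, 0.003, -0.001]
ft_force: [-0.2, 0.6, 0.7]
grip_width: 1.0
grasp_force: 0.0
t 15.5 pos [0.3424 0.3051 0.2062] phi 0.279 grip [1. 0.] F [-0.2  0.6  0.7]
shift frac [0.211 0.495 0.016] turn frac -0.943 rows 5.2
```

```bash
python3 -m crank '[[0.02,0.08,0,-0.11],[0.06,0.18,0,-0.22],[0.1,0.28,0,-0.33],[0.15,0.38,0,-0.45],[0.211,0.48,0,-0.56]]' >/dev/null
python3 -m crank '[[0,0,0,-0.11],[0,0,0,-0.22],[0,0,0,-0.33],[0,0,0,-0.38],[0,0,0,-0.38]]' >/dev/null
python3 go.py 0.478 0.138 0.045 1.266
python3 -c "
from h import *;print(np.round(readout.get_obs()['joint_pos'],2))
T=imaging.camera('top');S=imaging.camera('side')
a=T['color'][165:250,190:390,::-1];b=S['color'][130:290,225:385,::-1]
a=cv2.resize(a,None,fx=2.3,fy=2.3,interpolation=2);b=cv2.resize(b,None,fx=2,fy=2,interpolation=2)
a=cv2.copyMakeBorder(a,0,len(b)-len(a),0,0,0)
cv2.imwrite('pics/a7.png',np.hstack([a,b]))"
```

```text
t 16.33 pos [0.456  0.159  0.2015] phi 1.242 grip [1. 0.] F [-0.1 -0.1  0.5]
shift frac [-0.032  0.069  0.391] turn frac -0.023 rows 3.8
[ 0.61  0.14 -1.1   1.81  0.13  1.27 -0.85]
```

View pics/a7.png

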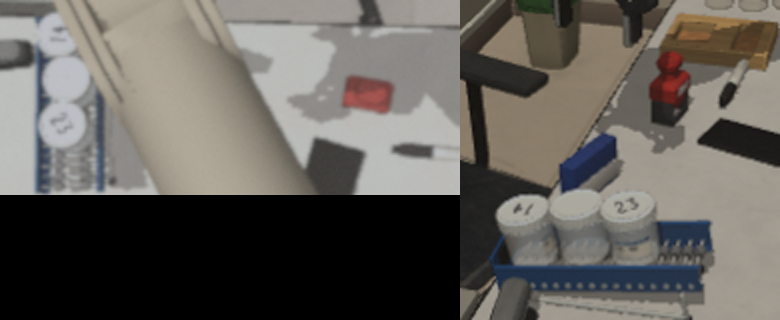

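All three cups stand in a row, "14", blank, "23" (which I had read as 21), against the stop. The pack is untouched at side px (293,210). I'll align over the pack and grip.

```bash
python3 -m crank '[[-0.032,0.069,0.04,-0.023],[-0.032,0.069,0.1,-0.023],[-0.032,0.069,0.16,-0.023],[-0.032,0.069,0.16,-0.023]]' >/dev/null
python3 go.py 0.478 0.138 0.045 1.266
python3 -m crank '[[0,0,0.07,0],[0,0,0.15,0],[0,0,0.228,0],[0,0,0.228,0]]'
python3 go.py 0.478 0.138 0.045 1.266
```

```text
t 16.77 pos [0.4758 0.1367 0.1333] phi 1.261 grip [1. 0.] F [-0.8 -0.4 -0.8]
shift frac [0.005 0.005 0.221] turn frac -0.005 rows 2.1
clock: 17.1
position: [0.4752, 0.1368, 0.0422]
ee_rot: [0.807, 0.59, -0.003, -0.001]
ft_force: [-0.7, -1.4, 0.3]
grip_width: 0.999
grasp_force: 0.0
t 17.1 pos [0.4752 0.1368 0.0422] phi 1.263 grip [1. 0.] F [-0.7 -1.4  0.3]
shift frac [ 0.005  0.006 -0.007] turn frac -0.003 rows 0.1
```

```bash
python3 -m crank '[[0.004,0.005,0,0],[0.004,0.005,0,0],[0.004,0.005,0,0],[0.004,0.005,0,0],[0.004,0.005,0,0]]' -1 30
python3 -m crank '[[0,0,0,0],[0,0,0,0],[0,0,0,0],[0,0,0,0]]'
python3 -m crank '[[0,0,-0.05,0],[0,0,-0.13,0],[0,0,-0.22,0],[0,0,-0.3,-0.1],[0,0,-0.3,-0.2]]'
python3 go.py 0.365 -0.301 0.165 1.57
```

```text
clock: 17.52
position: [0.4811, 0.1387, 0.0468]
ee_rot: [0.807, 0.59, 0.001, 0.001]
ft_force: [-0.0, -0.6, -0.7]
grip_width: 0.3
grasp_force: 0.0
clock: 17.85
position: [0.481, 0.1387, 0.0467]
ee_rot: [0.807, 0.59, 0.001, 0.001]
ft_force: [-1.5, -1.5, 8.1]
grip_width: 0.243
grasp_force: 30.6
clock: 18.27
position: [0.4828, 0.1402, 0.1716]
ee_rot: [0.739, 0.673, 0.003, 0.003]
ft_force: [0.3, 0.2, 0.5]
grip_width: 0.241
grasp_force: 29.7
t 18.27 pos [0.4828 0.1402 0.1716] phi 1.478 grip [ 0.24 29.7 ] F [0.3 0.2 0.5]
shift frac [-1.125 -0.191  0.014] turn frac -0.088 rows 11.0
```

```bash
python3 -m crank '[[-0.08,-0.01,0,0],[-0.18,-0.02,0,-0.04],[-0.28,-0.04,0,-0.088],[-0.38,-0.06,0,-0.088],[-0.48,-0.08,0,-0.088]]' >/dev/null
python3 go.py 0.365 -0.301 0.165 1.57
python3 -m crank '[[-0.09,-0.02,0,0],[-0.19,-0.03,0,0],[-0.29,-0.04,0,0],[-0.39,-0.05,0,0],[-0.48,-0.06,0,0]]' >/dev/null
python3 go.py 0.365 -0.301 0.12 1.57
```

```text
t 18.68 pos [ 0.4288 -0.0509  0.1659] phi 1.566 grip [ 0.24 29.68] F [ 0.6 -0.2 -0.8]
shift frac [-0.626 -0.156  0.003] turn frac -0.004 rows 6.2
t 19.1 pos [ 0.4037 -0.2438  0.166 ] phi 1.564 grip [ 0.24 29.68] F [1.1 0.1 0. ]
shift frac [-0.144 -0.096  0.115] turn frac -0.006 rows 2.0
```

```bash
python3 -m crank '[[-0.08,-0.05,0,-0.004],[-0.144,-0.096,0.05,-0.006],[-0.144,-0.096,0.12,-0.006],[-0.144,-0.096,0.18,-0.006],[-0.144,-0.096,0.18,-0.006]]' >/dev/null
python3 -m crank '[[0,0,0,0]]' >/dev/null
python3 go.py 0.365 -0.301 0.051 1.57
python3 -c "
from h import *
T=imaging.camera('top');S=imaging.camera('side')
a=T['color'][180:260,360:460,::-1];b=S['color'][110:200,300:400,::-1]
a=cv2.resize(a,None,fx=4,fy=4,interpolation=2)[:320];b=cv2.resize(b,None,fx=4,fy=4,interpolation=2)
a=cv2.copyMakeBorder(a,0,len(b)-len(a),0,0,0)
cv2.imwrite('pics/a8.png',np.hstack([a,b]))
d=.046;p=[.365,-.301,.094-d]
print('bottom corners S',proj(S,[[p[0]+sx*.011,p[1]+sy*.045,p[2]] for sx in(-1,1) for sy in (-1,1)]).round(1).tolist())
print('slot corners S',proj(S,[[.365+sx*.019,-.301+sy*.053,.026] for sx in(-1,1) for sy in (-1,1)]).round(1).tolist())"
```

```text
t 19.6 pos [ 0.3656 -0.2978  0.0935] phi 1.572 grip [ 0.25 29.7 ] F [ 0.  -0.3 -0.3]
shift frac [-0.008 -0.001  0.106] turn frac 0.002 rows 1.0
bottom corners S [[374.4, 135.5], [369.4, 146.9], [367.6, 134.8], [362.3, 146.2]]
slot corners S [[377.0, 141.0], [371.3, 154.8], [365.4, 139.9], [359.0, 153.5]]
```

View pics/a8.png

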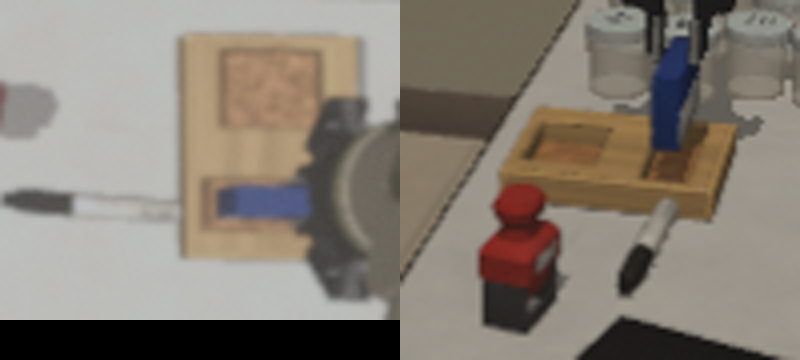

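The top crop shows the pack over the slot: pack end x=219, rows 186–216, slot x=203, rows 178–232. The side crop shows the pack bottom at the height and place predicted, just above the slot. I'll compute the offset.

```bash
python3 -c "
from h import *
T=imaging.camera('top')
t=lambda p:[(360+(x+.5)/4-.5,180+(y+.5)/4-.5) for x,y in p]
print(at_z(T,t([(219,186),(219,216)]),.107).round(4).tolist());print(at_z(T,t([(203,178),(203,232)]),.026).round(4).tolist())
print(at_z(T,t([(181,36),(356,36),(181,257)]),.026).round(4).tolist(), at_z(T,t([(220,48),(322,130)]),.026).round(4).tolist())"
python3 go.py 0.364 -0.301 0.051 1.57
```

```text
[[0.3739, -0.2403, 0.107], [0.3533, -0.2403, 0.107]]
[[0.3827, -0.2497, 0.026], [0.343, -0.2498, 0.026]]
[[0.4877, -0.2329, 0.026], [0.4912, -0.3637, 0.026], [0.3243, -0.2337, 0.026]] [[0.4795, -0.2621, 0.026], [0.4204, -0.338, 0.026]]
t 19.75 pos [ 0.367  -0.2989  0.0953] phi 1.572 grip [ 0.24 29.7 ] F [ 0.1 -0.5 -1. ]
shift frac [-0.005 -0.008  0.111] turn frac 0.002 rows 1.1
```

```bash
python3 -m crank '[[-0.003,-0.004,0.02,0],[-0.003,-0.004,0.045,0],[-0.003,-0.004,0.07,0],[-0.003,-0.004,0.09,0],[-0.003,-0.004,0.09,0]]'
python3 go.py 0.364 -0.301 0.053 1.57
```

```text
clock: 20.17
position: [0.3632, -0.2988, 0.0554]
ee_rot: [0.707, 0.707, 0.0, -0.002]
ft_force: [0.4, 0.5, -1.2]
grip_width: 0.241
grasp_force: 29.7
t 20.17 pos [ 0.3632 -0.2988  0.0554] phi 1.572 grip [ 0.24 29.69] F [ 0.4  0.5 -1.2]
shift frac [-0.006  0.002  0.006] turn frac 0.002 rows 0.1
```

```bash
python3 -m crank '[[0,0,0.004,0],[0,0,0.008,0],[0,0,0.008,0]]'
python3 -m crank '[[0,0,0,0],[0,0,0,0],[0,0,0,0],[0,0,0,0],[0,0,0,0]]' 1
python3 -m crank '[[0,0,-0.04,0],[0,0,-0.12,0],[0,0,-0.21,0],[0,0,-0.3,0],[0,0,-0.36,0]]'
python3 go.py 0.431 -0.066 0.2 1.467
```

```text
clock: 20.42
position: [0.3644, -0.2997, 0.0543]
ee_rot: [0.707, 0.707, 0.0, 0.0]
ft_force: [0.3, 0.5, -0.3]
grip_width: 0.241
grasp_force: 29.7
clock: 20.83
position: [0.3643, -0.2998, 0.0544]
ee_rot: [0.707, 0.707, -0.0, 0.0]
ft_force: [0.0, 0.6, -0.6]
grip_width: 0.933
grasp_force: 0.0
clock: 21.25
position: [0.365, -0.2999, 0.2017]
ee_rot: [0.707, 0.708, -0.0, 0.002]
ft_force: [0.4, -0.6, 0.6]
grip_width: 0.999
grasp_force: 0.0
t 21.25 pos [ 0.365  -0.2999  0.2017] phi 1.572 grip [1. 0.] F [ 0.4 -0.6  0.6]
shift frac [0.585 0.166 0.003] turn frac 0.1 rows 5.8
```

```bash
python3 -c "
from h import *
from scipy.optimize import least_squares
o=[]
for n in('top','side'):
    c=imaging.camera(n);r,g,b=[c['color'][:,:,i].astype(int) for i in range(3)]
    m=((r>90)&(r>2*g)&(r>2*b)).astype(np.uint8)
    k,l,s,ce=cv2.connectedComponentsWithStats(m)
    i=1+s[1:,4].argmax();print(n,s[i],ce[i].round(1));o.append((c,ce[i]))
    if n=='top': print(cv2.minAreaRect(np.argwhere(l==i)[:,::-1].astype(np.float32)))
# centroid of red part roughly at z~.066 on the axis
for z in(.055,.065,.075): print(z,[at_z(c,[u],z).round(4).tolist() for c,u in o])"
python3 -m crank '[[0.09,0.02,0,0],[0.18,0.05,0,0.03],[0.28,0.08,0,0.1],[0.38,0.11,0,0.1],[0.46,0.13,0,0.1]]' >/dev/null
python3 go.py 0.430 -0.07 0.12 1.465
```

```text
t 21.72 pos [ 0.4166 -0.1127  0.1983] phi 1.468 grip [1. 0.] F [ 0.5 -0.2 -0.4]
shift frac [0.11  0.022 0.196] turn frac 0.003 rows 2.2Traceback (most recent call last):
  File "<string>", line 9, in <module>
    i=1+s[1:,4].argmax();print(n,s[i],ce[i].round(1));o.append((c,ce[i]))
        ~~~~~~~~~~~~~~^^
ValueError: attempt to get argmax of an empty sequence
```

```bash
python3 -c "
from h import *
for n in('top','side'):
    c=imaging.camera(n);h=cv2.cvtColor(cv2.imread(f'pics/{n}0.png'),cv2.COLOR_BGR2HSV)
    m=(((h[:,:,0]<8)|(h[:,:,0]>172))&(h[:,:,1]>120)&(h[:,:,2]>60)).astype(np.uint8)
    k,l,s,ce=cv2.connectedComponentsWithStats(m)
    i=1+s[1:,4].argmax();print(n,s[i],ce[i].round(1))
    if n=='top': print(cv2.minAreaRect(np.argwhere(l==i)[:,::-1].astype(np.float32)))
    print([at_z(c,[ce[i]],z)[0].round(4).tolist() for z in(.055,.065,.075)])"
```

```text
top [341 199  17  11 119] [348.3 204. ]
((349.0, 204.0), (16.0, 10.0), 0.0)
[[0.4348, -0.0623, 0.055], [0.4339, -0.0613, 0.065], [0.433, -0.0603, 0.075]]
side [320 156  20  27 329] [329.  169.5]
[[0.4332, -0.0688, 0.055], [0.4284, -0.0502, 0.065], [0.4236, -0.0315, 0.075]]
```

```bash
python3 -m crank '[[0.08,0.02,0,0.003],[0.12,0.023,0.05,0.003],[0.12,0.023,0.12,0.003],[0.12,0.023,0.16,0.003],[0.12,0.023,0.16,0.003]]' >/dev/null
python3 go.py 0.431 -0.066 0.05 1.465
python3 -c "
from h import *
S=imaging.camera('side');b=S['color'][80:210,260:400,::-1]
cv2.imwrite('pics/a9.png',cv2.resize(b,None,fx=4.2,fy=4.2,interpolation=2))
p=readout.get_obs()['position'];print(proj(S,[[p[0],p[1],.092],[p[0],p[1],0]]+[[p[0]+a,p[1]+q,0] for a,q in((-.017,.032),(.023,.028),(-.023,-.028))]).round(1).tolist())"
```

```text
t 22.23 pos [ 0.4282 -0.0687  0.1314] phi 1.464 grip [1. 0.] F [-0.8 -0.7 -0.3]
shift frac [0.007 0.007 0.203] turn frac -0.001 rows 2.0
[[330.4, 157.5], [330.4, 187.1], [333.5, 193.4], [319.9, 190.9], [340.7, 183.3]]
```

View pics/a9.png

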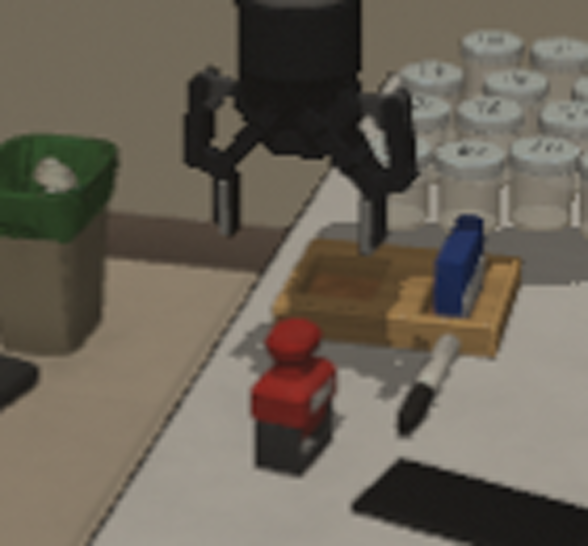

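The side crop shows the open hand above the stamp. The stamp foot corners are at (321,191), (331,193) and (339,185), within 2 px of the prediction, and the pack stands in the slot. I'll descend and grip.

```bash
python3 -m crank '[[0,0.005,0.07,0],[0,0.005,0.14,0],[0,0.005,0.203,0],[0,0.005,0.203,0]]'
python3 -m crank '[[0,0,0,0],[0,0,0,0],[0,0,0,0],[0,0,0,0],[0,0,0,0]]' -0.5 40
python3 -m crank '[[0,0,0,0],[0,0,0,0],[0,0,0,0]]'
python3 -m crank '[[0,0,-0.05,0],[0,0,-0.13,0],[0,0,-0.22,0],[0,0,-0.28,-0.05],[0,0,-0.28,-0.1]]'
python3 go.py 0.450 -0.301 0.16 1.57
```

```text
clock: 22.62
position: [0.4302, -0.0695, 0.0506]
ee_rot: [0.744, 0.668, -0.001, -0.002]
ft_force: [-2.3, -0.4, -0.6]
grip_width: 1.0
grasp_force: 0.0
clock: 23.03
position: [0.4334, -0.0697, 0.0548]
ee_rot: [0.744, 0.668, 0.0, 0.001]
ft_force: [-3.2, -1.0, 11.7]
grip_width: 0.425
grasp_force: 38.8
clock: 23.28
position: [0.4334, -0.0697, 0.0548]
ee_rot: [0.744, 0.668, 0.0, 0.001]
ft_force: [-3.5, -0.0, 12.3]
grip_width: 0.422
grasp_force: 38.9
clock: 23.7
position: [0.435, -0.0693, 0.1703]
ee_rot: [0.707, 0.707, 0.001, 0.004]
ft_force: [1.1, 0.3, 0.3]
grip_width: 0.417
grasp_force: 40.7
t 23.7 pos [ 0.435  -0.0693  0.1703] phi 1.571 grip [ 0.42 40.68] F [1.1 0.3 0.3]
shift frac [-0.579  0.037  0.028] turn frac 0.001 rows 5.6
```

```bash
python3 -m crank '[[-0.08,0.005,0,0],[-0.18,0.01,0,0],[-0.28,0.02,0,0],[-0.38,0.03,0,0],[-0.48,0.037,0,0]]' >/dev/null
python3 -m crank '[[-0.07,0,0.03,0],[-0.099,0,0.1,0],[-0.099,0,0.15,0],[-0.099,0,0.15,0],[-0.099,0,0.15,0]]' >/dev/null
python3 go.py 0.450 -0.301 0.061 1.57
python3 -c "
from h import *
T=imaging.camera('top');S=imaging.camera('side')
a=T['color'][180:260,370:460,::-1];b=S['color'][110:200,300:400,::-1]
a=cv2.resize(a,None,fx=4,fy=4,interpolation=2);b=cv2.resize(b,None,fx=4,fy=4,interpolation=2)
a=cv2.copyMakeBorder(a,0,len(b)-len(a),0,0,0)
cv2.imwrite('pics/a10.png',np.hstack([a,b]))
p=readout.get_obs()['position'];z=p[2]-.055
q=lambda l:(proj(S,l)-[300,110])*4+[360,0]
print(q([[p[0]+a,p[1]+c,z] for a,c in((-.0205,.03),(.0205,.03),(-.0205,-.03))]).round().tolist(),q([[.45+a,-.301+c,.026] for a,c in((-.029,.039),(.029,.039),(-.029,-.039))]).round().tolist())"
```

```text
t 24.53 pos [ 0.4463 -0.3002  0.1054] phi 1.569 grip [ 0.42 40.67] F [-0.1  0.6 -0.6]
shift frac [-0.002  0.009  0.111] turn frac -0.001 rows 1.1
[[548.0, 126.0], [497.0, 121.0], [564.0, 96.0]] [[553.0, 162.0], [480.0, 154.0], [574.0, 122.0]]
```

View pics/a10.png

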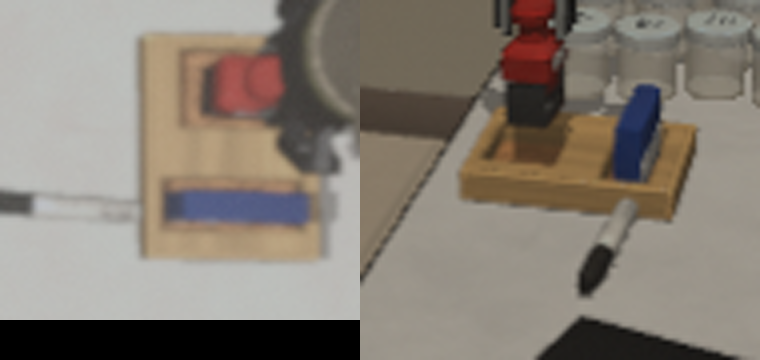

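The top crop shows the pack seated in its slot and the stamp foot's left end at x=203 inside the well (182–285, rows 50–127). The side crop shows the foot at (508–549,125) above the well. I'll shift about 5 mm in +x and lower.

```bash
python3 -m crank '[[-0.001,0.011,0,0],[-0.001,0.011,0.03,0],[-0.001,0.011,0.06,0],[-0.001,0.011,0.095,0],[-0.001,0.011,0.095,0]]'
python3 -m crank '[[0,0,0.005,0],[0,0,0.01,0],[0,0,0.01,0]]'
python3 go.py 0.450 -0.301 0.061 1.57
```

```text
clock: 25.05
position: [0.449, -0.3002, 0.0637]
ee_rot: [0.708, 0.706, -0.0, -0.002]
ft_force: [-0.7, 0.1, -1.8]
grip_width: 0.421
grasp_force: 40.7
clock: 25.3
position: [0.4509, -0.3012, 0.063]
ee_rot: [0.708, 0.706, 0.0, -0.0]
ft_force: [0.7, 0.6, -1.1]
grip_width: 0.419
grasp_force: 40.7
t 25.3 pos [ 0.4509 -0.3012  0.063 ] phi 1.568 grip [ 0.42 40.67] F [ 0.7  0.6 -1.1]
shift frac [ 0.    -0.002  0.005] turn frac -0.002 rows 0.1
```

```bash
python3 -m crank '[[0,0,0.004,0],[0,0,0.004,0],[0,0,0.004,0]]'
python3 -m crank '[[0,0,0,0],[0,0,0,0],[0,0,0,0],[0,0,0,0],[0,0,0,0]]' 0.5
python3 -m crank '[[0,0,-0.04,0],[0,0,-0.12,0],[0,0,-0.21,0],[0,0,-0.3,0],[0,0,-0.36,0]]'
python3 -m crank '[[-0.09,-0.02,0,0],[-0.18,-0.05,0,0],[-0.28,-0.08,0,0],[-0.38,-0.11,0,0],[-0.46,-0.13,0,0]]' 
python3 -m crank '[[0,0,0,0],[0,0,0,0],[0,0,0,0],[0,0,0,0]]' 
python3 -c "
from h import *
T=imaging.camera('top');S=imaging.camera('side')
a=T['color'][165:250,190:450,::-1];b=S['color'][110:290,225:405,::-1]
a=cv2.resize(a,None,fx=1.7,fy=1.7,interpolation=2);b=cv2.resize(b,None,fx=1.9,fy=1.9,interpolation=2)
c=cv2.resize(T['color'][180:260,370:460,::-1],None,fx=2.4,fy=2.4,interpolation=2)
o=np.zeros((342,442+342,3),np.uint8);o[:144,:442]=a[:144];o[150:342,:216]=c[:192];o[:,442:]=b
cv2.imwrite('pics/a11.png',o)"
```

```text
clock: 25.55
position: [0.4509, -0.3013, 0.0617]
ee_rot: [0.708, 0.706, -0.0, 0.0]
ft_force: [0.7, 0.8, -0.2]
grip_width: 0.424
grasp_force: 40.7
clock: 25.97
position: [0.4509, -0.3012, 0.0616]
ee_rot: [0.708, 0.706, -0.0, 0.0]
ft_force: [0.3, -0.2, -0.4]
grip_width: 0.756
grasp_force: 0.0
clock: 26.38
position: [0.4517, -0.3012, 0.2089]
ee_rot: [0.708, 0.706, 0.0, 0.001]
ft_force: [0.3, 0.1, 0.3]
grip_width: 0.747
grasp_force: 0.0
clock: 26.8
position: [0.3961, -0.4885, 0.2053]
ee_rot: [0.709, 0.705, -0.001, 0.0]
ft_force: [0.0, -0.6, 1.1]
grip_width: 0.75
grasp_force: 0.0
clock: 27.13
position: [0.3993, -0.4837, 0.2057]
ee_rot: [0.707, 0.707, 0.0, 0.0]
ft_force: [0.0, -0.1, -0.6]
grip_width: 0.752
grasp_force: 0.0
```

View pics/a11.png

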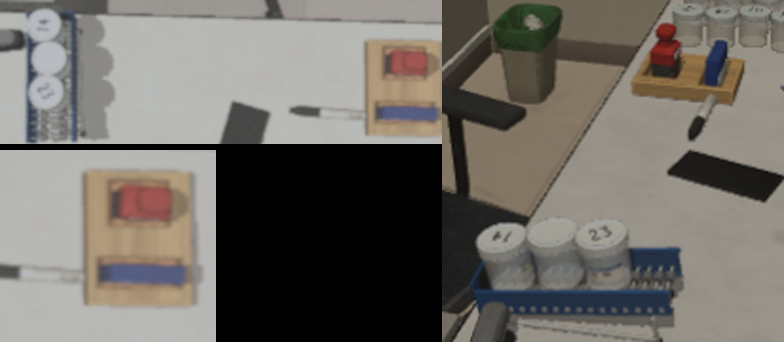

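The three cups stand in order against the stop, with the blank in the middle. The pack is in the slot, the stamp is upright in the well, and the marker and stapler are unmoved. Handing in.

```bash
python3 -c "
from workcell import manip
print(manip.hand_in())"
```

```text
the job is handed in; nothing more can be done
None
```

The job is handed in at about 27 s: the last pictures show the cups against the stop in the order marked, blank, marked, with the card pack and stamp standing in their caddy wells and the marker and stapler where they were; no verdict came back.

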